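Give each canister back its own lid

TASK

After the washing-up the lids of the three white canisters got mixed up: each canister wears the lid of another. Put every lid on the canister of its own shape, fully home; the empty round board is free to lay a lid on along the way. Set the lids down, do not drop them; leave the canisters standing where they are and do not shift or knock over the mug, the bottle or the timer.

Things in the scene. Friction and masses are not known exactly. Their poses are not given: they have to be found in the camera images.
- round_canister: White round canister, 112 mm outside diameter, rim 85 mm high, mouth 96 mm in diameter. Origin at the centre of the underside, z up. Open stoneware, empty, walls 8 mm thick, about 0.9 kg (a lid about 0.12 kg), loose. At the start it wears the oblong lid.
- square_canister: White square canister, 92 x 92 mm outside, rim 72 mm high, mouth 76 x 76 mm; its sides lie along its x and y. Origin at the centre of the underside, z up. Open stoneware, empty, walls 8 mm thick, about 0.9 kg (a lid about 0.12 kg), loose. At the start it wears the round lid.
- oblong_canister: White oblong canister, 136 mm long (its x) by 66 mm wide (its y) outside, rim 62 mm high, mouth 120 x 50 mm. Origin at the centre of the underside, z up. Open stoneware, empty, walls 8 mm thick, about 0.9 kg (a lid about 0.12 kg), loose. At the start it wears the square lid.
- round_lid: Round wooden lid, plate 104 mm across, central round upright grip 26 mm across. Up from the origin (centre of underside): tapered plug 0-12 mm, plate to 21, grip to 49. Plug narrower than its mouth by 6.5 mm a side at the tip, 2.5 at the plate; seated, the origin is 12 mm below the rim. Starts with its plug on the rim of the square canister.
- square_lid: Square wooden lid, plate 84 x 84 mm, central grip 26 x 26 mm, sides along its x and y; fits at every quarter turn. Up from the origin (centre of underside): tapered plug 0-12 mm, plate to 21, grip to 49. Plug narrower than its mouth by 6.5 mm a side at the tip, 2.5 at the plate; seated, the origin is 12 mm below the rim. Starts with its plug on the rim of the oblong canister.
- oblong_lid: Oblong wooden lid, plate 128 (its x) x 58 mm (its y), central bar grip 70 mm along x, 18 mm across y; fits either way round. Up from the origin (centre of underside): tapered plug 0-12 mm, plate to 21, grip to 49. Plug narrower than its mouth by 6.5 mm a side at the tip, 2.5 at the plate; seated, the origin is 12 mm below the rim. Starts with its plug across the rim of the round canister.
- board: Empty round board of pale wood, 170 mm in diameter, 14 mm thick, lying flat and fixed on the table; origin at the centre of its underside. A clean, free spot on which to lay one lid on the way. Fixed kitchen things stand clear of the work along the back and sides (bowl and jug about 155 mm, oil bottle 257 mm high); a candle and a cap under 20 mm high lie in front.
- mug: Bystander: white mug with red lines, 82 mm across and 94 mm high, handle to one side, standing behind the work; origin at the centre of its underside. Leave it standing.
- vanilla_bottle: Bystander: small white bottle with a brown band, 41 mm across, 84 mm high, behind and to the left; origin at the centre of its underside. Leave it standing.
- kitchen_timer: Bystander: round red and cream wind-up timer, 63 mm across, 49 mm high, in front of the canisters; origin at the centre of its underside. Leave it standing.
Things that resemble listed ones, but are neither listed nor needed, are in the scene too. What is shaped like the round_lid but turquoise is not meant.

How it is judged (in metres and radians):
At the end, for the whole second after the job is handed in: Each of the three lids sits fully home on the canister of its own shape: centred within 8 mm, plate on the rim within 3.5 mm, level, at rest and released; the canisters stand upright (horizontal distance between round_lid and round_canister below 0.008 m and z of round_lid in the frame of round_canister between 0.0695 and 0.0765 m and angle between each of round_lid, round_canister, square_lid, square_canister, oblong_lid, oblong_canister's own z axis and vertical below 0.06 rad and linear speed of each of round_lid, square_lid, oblong_lid below 0.02 m/s and horizontal distance between square_lid and square_canister below 0.008 m and z of square_lid in the frame of square_canister between 0.0565 and 0.0635 m and horizontal distance between oblong_lid and oblong_canister below 0.008 m and z of oblong_lid in the frame of oblong_canister between 0.0465 and 0.0535 m); the robot touches nothing.
It fails at once if a lid was dropped (falling faster than 0.8 m/s with no finger on it, a fall of about 3 cm) ((linear speed of round_lid above 0.8 m/s and contact force between the fingers and round_lid below 0.05 N) or (linear speed of square_lid above 0.8 m/s and contact force between the fingers and square_lid below 0.05 N) or (linear speed of oblong_lid above 0.8 m/s and contact force between the fingers and oblong_lid below 0.05 N)).
It fails at once if a canister was shoved more than 40 mm or tipped (distance of any of round_canister, square_canister, oblong_canister from where it was at the start of the episode above 0.04 m or angle between any of round_canister, square_canister, oblong_canister's own z axis and vertical above 0.3 rad).
It fails at once if the mug, the bottle or the timer was shifted more than 30 mm or knocked over (distance of any of mug, vanilla_bottle, kitchen_timer from where it was at the start of the episode above 0.03 m or angle between any of mug, vanilla_bottle, kitchen_timer's own z axis and vertical above 0.3 rad).
It also fails if it takes over 120 s, if anything falls off the work surface, if the arm or the gripper's body presses on something with over 40 N, if the wrist force passes 120 N, or if a joint passes its speed limit or range.

ROBOT

A 6-joint arm with a two-finger parallel gripper is mounted at the origin on a cart in front of the work surface, level with it; the furniture and walls round the work are solid. World frame = base frame: x ahead of the robot, y to its left, z up, the work surface at z = 0. Lengths are in mm, angles in rad, forces in N, time in s.
With the tool pointing down it reaches from about 350 to 875 mm from the base axis. Payload 4.2 kg.
Tool frame: the origin (TCP) lies midway between the tips of the shut fingers; the grasp point (between the pads) lies 19 mm behind it (arm.tcp_to_grasp is the distance from the TCP to the grasp point, in mm); z points along the fingers, y is the line along which they close (so a half turn about z gives the same grasp; the last joint's range is limited). The gripper opens to 85 mm and grips with 20 to 120 N. Pads are 22 mm wide; open, the fingers measure 114 mm over their backs; the gripper's body (76 mm by 85 mm) begins 54 mm behind the grasp point. The pads swing forward as they close: fully open they stand 13 mm farther back than shut.
Start: joints at [0.259, 0.385, 0.008, 0, -1.194, -0.259], TCP at [624.979, 0.025, 231.312] pointing down, gripper open.
Joint ranges: [-3.14, 3.14], [-1.21, 2.06], [-1.07, 1.41], [-3.16, 2.05], [-2.99, -0.16], [-3.1, 3.1]. Speed limits (rad/s): [2.79, 2.79, 3.14, 3.14, 3.14, 3.14].

INTERFACE

Orientations are given as a unit quaternion [x, y, z, w].
In Python, from bench import arm gives the robot as it stands.
- The arm moves only by the tool arm_command, never from a script. Its argument "rows" is a list of rows, each a list of 2 entries, a list of its own where there are three numbers: the shift along the tool's x, y, z as a fraction of full scale, then the turn, a rotation vector about the tool's x, y, z as a fraction of full scale. In form: [[[x, y, z], [wx, wy, wz]], ...]. A call has 1 to 5 rows; each row is the pose to reach, as a shift and turn from the pose commanded when the call began, along the tool's axes at that moment, turning the shorter way round; what a row does not reach only later rows make up. Full scale, the value 1, is 0.25 m for a shift and 180 degrees for a turn. A row lasts 1/10 s, in which the tool goes at most 50 mm and 8.59 degrees, less where a joint would pass 70% of its speed; a pose out of reach is approached as far as the arm can. A call with a number of a shift or a turn outside -1 to 1 is refused whole. A call with a gripper value outside its range is refused whole. "grip" is the opening, from 0 (shut) to 1 (fully open), set as the call begins (left out, the last holds). The fingers move at their own pace and stop on an object; the grip force is fixed at half the most. Time passes only in rows, so rows that repeat a pose let the fingers close. It gives the time, the measured TCP pose, the force, the opening and the grip force at its end, in the units of the state.
- arm.read_state(): the state, without advancing time (a new reading comes with each control period).
- arm.get_image(name): name is "scene" or "side" or "wrist"; returns (picture, depth): 384x512x3 uint8, blue, green, red; 384x512 float32, mm along the optical axis (not along the pixel's ray), 0 where there is no reading.
- arm.camera_info(name): a dict with "fx", "fy", "cx", "cy" (pixels), "extrinsics" (4x4, takes a point from camera to world coordinates). Camera axes: x right, y down, z forward; pixel columns grow to the right and rows downward; lengths in mm; the calibration is good to about 2 mm. The wrist camera is an equidistant fisheye: a pixel r from the principal point sees the ray r / f radians off the axis. A picture is of the moment at which its call begins: read the wrist's pose just before it. camera_info takes no time and is no camera call; for the wrist camera it gives the pose at the moment of the call.
- arm.job_done(): hands the job in; it is judged then, once.
Trained networks look in the newest picture that a camera, given by its name, has taken for a name from the list of things; names that differ only in an ending like _2 or _b are one class to them, and where a whole thing is asked for, a point or a joint stands for the part that bears it (a point fixed in the world has none). Each returns a list of dicts, best first, with "score" (0 to 1); they miss things now and then, are a little off and sometimes report something else, mostly with a low value. They report only what shows in the picture. A call takes as long as a camera call. They do not tell look-alikes from the thing itself.
- arm.spot_in(camera, query): "position" ([column, row] in pixels, amid what is visible of it).
The state is a dict: "clock": time; "joints": joint angles; "joint_vel": joint speeds; "joint_efforts": joint torques, N m; "position": TCP position; "ee_rot": TCP orientation; "contact_force": force on the tool from outside, world axes, zero at the start; "wrist_torque": the same for the moment, N m; "gripper_width": finger opening in mm; "grasp_force": force on a finger pad.
Only numpy, scipy, OpenCV 4.12 (cv2) and the standard library are available. Lean on these libraries where they do the work, as an engineer would, in place of code of your own. Each camera call takes 0.05 s, during which the arm holds its last target. There are 200 camera calls.

## Working session

There is one attempt and no reset: what is moved stays moved. The work goes in short steps, Python scripts to look and compute and a tool call to move; the robot and the scene stay as the last step left them, time stands still between calls to the robot, and variables do not carry over. Pictures are saved under pics/ and viewed, at most 14 in all, crops included, and the job is handed in when it is done.

Besides the shell and the picture viewer there is one more tool, called after ">>>" as name(argument=value, ...), one argument or row to a line, values as JSON. arm_command: Moves the arm, as the interface text tells. Shift numbers are shares of 0.25 m and turn numbers shares of 180 degrees, none past 1 either way. Its arguments: {"type":"object","properties":{"rows":{"type":"array","items":{"type":"array"}},"grip":{"type":"number"}},"required":["rows"]}

```bash
ls; mkdir -p pics; python3 - <<'E'
from bench import arm
import cv2,numpy as np
for n in ("scene","side","wrist"):
    im,d=arm.get_image(n); cv2.imwrite(f"pics/{n}0.png",im); np.save(f"pics/{n}0.npy",d)
    i=arm.camera_info(n); print(n,i["fx"],i["cx"],i["cy"],np.round(i["extrinsics"],3).tolist())
    for q in ("round_lid","square_lid","oblong_lid","board","round_canister","square_canister","oblong_canister"):
        print(q,[(np.round(r["position"]).tolist(),round(r["score"],2)) for r in arm.spot_in(n,q)[:3]])
s=arm.read_state();print(s)
a=cv2.imread("pics/scene0.png");b=cv2.imread("pics/side0.png")
E
```

```text
pics
scene 462.5001913865902 257.5695921336197 196.8693738521229 [[0.633, -0.58, 0.513, -225.081], [-0.774, -0.48, 0.413, -726.783], [0.007, -0.658, -0.753, 1248.274], [0.0, 0.0, 0.0, 1.0]]
round_lid [([268.0, 204.0], 0.73), ([147.0, 156.0], 0.52), ([326.0, 298.0], 0.5)]
square_lid [([295.0, 256.0], 0.77)]
oblong_lid [([145.0, 158.0], 0.61)]
board []
round_canister [([148.0, 179.0], 0.66)]
square_canister [([267.0, 220.0], 0.84)]
oblong_canister [([296.0, 272.0], 0.76), ([210.0, 218.0], 0.29)]
side 459.28213958176525 251.164319852996 193.53431853817378 [[-0.857, -0.157, 0.491, -261.78], [-0.515, 0.313, -0.798, 1282.414], [-0.028, -0.937, -0.349, 669.176], [0.0, 0.0, 0.0, 1.0]]
round_lid [([324.0, 178.0], 0.65)]
square_lid [([299.0, 178.0], 0.51)]
oblong_lid [([216.0, 236.0], 0.87)]
board [([235.0, 226.0], 0.87), ([302.0, 180.0], 0.74)]
round_canister [([219.0, 256.0], 0.61)]
square_canister [([262.0, 203.0], 0.91)]
oblong_canister [([303.0, 190.0], 0.92)]
wrist 297.3186396354542 254.50804844329912 191.69403717888179 [[-1.0, 0.0, 0.001, 625.697], [0.001, 0.949, 0.317, -81.86], [-0.001
[... 353 characters left out ...]
e-01,  3.84673471e-01,  7.91725227e-03, -4.66200145e-06,
       -1.19403200e+00, -2.58584261e-01]), 'joint_vel': array([8.32090556e-04, 1.82646535e-03, 1.57468683e-03, 3.42742391e-04,
       2.92809248e-04, 5.22953180e-05]), 'joint_efforts': array([ 1.22068592e-03, -3.92092144e+01,  1.88622165e+01,  4.19070706e+00,
       -2.51729643e-04,  8.38493115e-07]), 'position': array([6.24975303e+02, 4.40839196e-02, 2.31334179e+02]), 'ee_rot': array([ 7.07122299e-01, -7.07091263e-01,  1.63368028e-07, -4.59208673e-06]), 'contact_force': array([-0.00759132,  0.29899081,  0.34945875]), 'wrist_torque': array([-0.02668899, -0.00759903,  0.03322103]), 'grasp_force': 0.0, 'gripper_width': 85.43483298038394}
```

```bash
python3 -c "
import cv2
a=cv2.imread('pics/scene0.png')
cv2.imwrite('pics/s0b.png',cv2.resize(a[90:375,60:440],None,fx=2.1,fy=2.1))"
```

```text
(no output)
```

View pics/s0b.png

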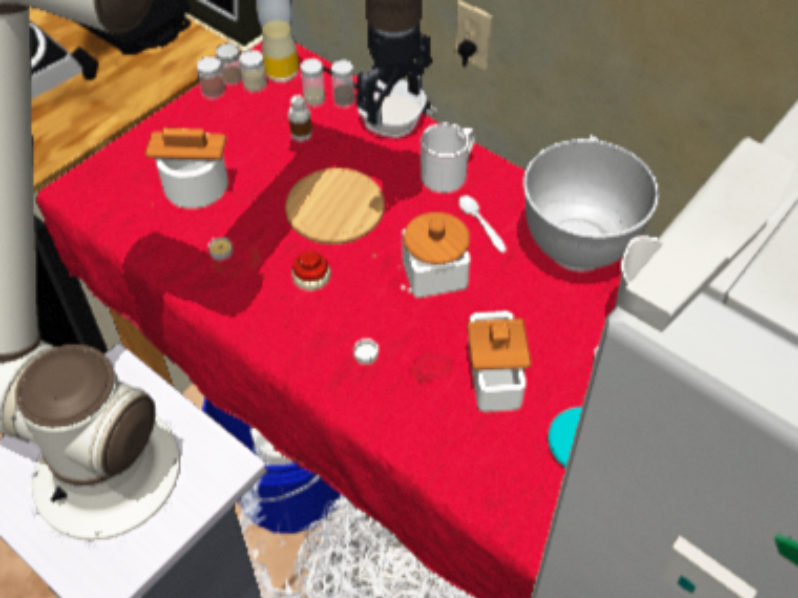

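View pics/wrist0.png

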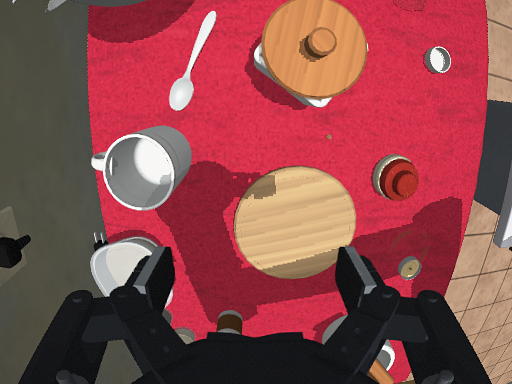

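View pics/side0.png

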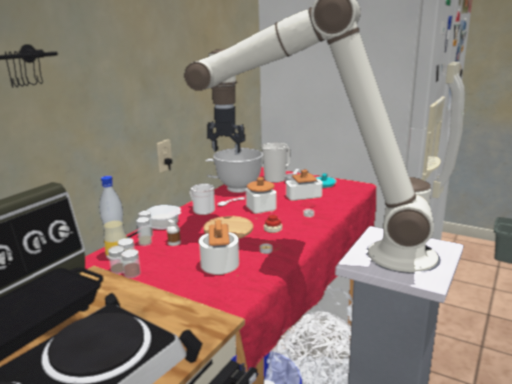

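The scene view (crop) shows the round canister with the oblong lid at full px (148,165), the square with the round lid at (268,204), the oblong with the square lid at (296,256), and the board at (220,188). The turquoise decoy is at the right edge. The wrist view shows the board and the round lid (320,42). The side view confirms the layout.

```bash
cat > h.py <<'E'
from bench import arm
import cv2,numpy as np
def cloud(n,im=None,d=None):
    i=arm.camera_info(n)
    if im is None: im,d=arm.get_image(n)
    v,u=np.mgrid[:384,:512]; x=(u-i["cx"])/i["fx"]; y=(v-i["cy"])/i["fy"]
    if n=="wrist":
        t=np.hypot(x,y); k=np.where(t>1e-6,np.tan(np.minimum(t,1.4))/np.maximum(t,1e-6),1); x,y=x*k,y*k
    E=np.array(i["extrinsics"]); P=np.stack([x*d,y*d,d],-1)@E[:3,:3].T+E[:3,3]
    P[d<=0]=np.nan
    return im,P
def masks(im):
    h=cv2.cvtColor(im,cv2.COLOR_BGR2HSV); H,S,V=[h[...,k].astype(int) for k in range(3)]
    return (H>=7)&(H<=25)&(S>90)&(V>60), (S<70)&(V>90)
def band(P,m,c,r,z0,z1):
    with np.errstate(invalid='ignore'):
        k=m&(np.hypot(P[...,0]-c[0],P[...,1]-c[1])<r)&(P[...,2]>z0)&(P[...,2]<z1)
    return P[k]
def rect(p):
    if len(p)<5: return None,len(p)
    (cx,cy),(w,h),a=cv2.minAreaRect(p[:,:2].astype(np.float32))
    return [round(float(q),1) for q in (cx,cy,w,h,a)],len(p),round(float(np.median(p[:,2])),1)
E
python3 - <<'E'
from h import *
for n in ("scene","side","wrist"):
    im=cv2.imread(f"pics/{n}0.png");d=np.load(f"pics/{n}0.npy"); im,P=cloud(n,im,d); w,wh=masks(im)
    px={"scene":dict(obl=(147,158),rnd=(268,208),sq=(298,256),board=(220,188)),"side":dict(obl=(217,236),rnd=(262,190),sq=(303,182),board=(238,228)),"wrist":dict(rnd=(340,70),board=(294,222))}[n]
    for q,(u,v) in px.items():
        c=P[v,u]; print(n,q,np.round(c),end=" ")
        rim=dict(obl=85,rnd=72,sq=62,board=-7)[q]
        print("plate",rect(band(P,w,c,90,rim+16,rim+25)),"grip",rect(band(P,w,c,90,rim+45,rim+53)),"rim",rect(band(P,wh,c,100,rim-5,rim+5)))
E
```

```text
scene obl [440. 307. 116.] plate ([445.0, 309.1, 57.6, 126.8, 36.0], 246, 106.4) grip ([446.1, 310.3, 17.4, 68.1, 33.7], 62, 134.1) rim ([419.3, 289.4, 44.5, 102.5, 36.5], 88, 84.1)
scene rnd [ 547. -149.   92.] plate ([564.0, -131.8, 101.7, 98.9, 37.9], 455, 93.6) grip ([565.5, -132.7, 24.7, 20.7, 61.9], 36, 120.0) rim ([537.9, -138.4, 68.1, 118.1, 13.2], 84, 71.0)
scene sq [ 460. -334.   89.] plate ([469.4, -322.7, 84.5, 82.6, 43.5], 467, 83.1) grip ([470.1, -323.0, 28.9, 26.0, 43.1], 60, 111.1) rim ([470.3, -319.4, 140.0, 65.2, 45.3], 145, 61.7)
scene board [565.  84.  10.] plate ([565.3, 87.9, 167.0, 166.9, 8.2], 1062, 14.6) grip (None, 0) rim (None, 0)
side obl [433. 342. 112.] plate ([443.8, 318.7, 56.1, 121.9, 35.0], 305, 106.8) grip ([447.3, 313.6, 17.4, 72.0, 35.4], 71, 134.7) rim ([443.6, 320.6, 107.2, 97.9, 35.2], 196, 85.0)
side rnd [537. -95.  89.] plate ([561.1, -124.7, 96.1, 96.0, 40.1], 188, 93.4) grip ([563.6, -130.7, 18.8, 25.9, 31.6], 17, 121.5) rim ([558.7, -108.5, 117.4, 71.8, 17.5], 96, 71.2)
side sq [ 461. -287.   73.] plate ([471.6, -316.9, 79.8, 89.3, 39.8], 122, 83.7) grip ([470.6, -313.7, 22.0, 27.0, 46.6], 16, 110.7) rim ([467.0, -309.4, 135.6, 75.5, 31.1], 107, 61.3)
side board [527.  91.  14.] plate ([534.9, 70.7, 91.7, 143.3, 55.3], 377, 15.0) grip (None, 0) rim (None, 0)
wrist rnd [ 545. -109.   93.] plate ([568.2, -130.2, 102.8, 98.5, 4.3], 7615, 92.3) grip ([568.7, -132.1, 25.1, 25.0, 30.4], 630, 120.0) rim ([566.0, -105.8, 118.8, 66.7, 3.2], 295, 70.9)
wrist board [573.  81.  13.] plate ([571.7, 89.0, 168.2, 164.9, 56.2], 10546, 13.3) grip (None, 0) rim (None, 0)
```

>>> arm_command(
  rows=[
    [[0.53,0.23,0],[0,0,0]],
    [[0.53,0.23,0],[0,0,0]],
    [[0.53,0.23,0],[0,0,0]],
    [[0.53,0.23,0.2],[0,0,0]],
    [[0.53,0.23,0.3],[0,0,0]],
  ],
  grip=1,
)

```text
clock: 1.7
position: [565.4, -133.7, 154.1]
ee_rot: [-0.706, 0.708, 0.001, -0.0]
contact_force: [-0.4, 0.9, -0.8]
gripper_width: 84.9
grasp_force: 0.0
```

>>> arm_command(
  rows=[
    [[0,0,0.12],[0,0,0]],
    [[0,0,0.2],[0,0,0]],
    [[0,0,0.236],[0,0,0]],
    [[0,0,0.236],[0,0,0]],
  ],
)

```text
clock: 2.1
position: [566.9, -132.5, 96.3]
ee_rot: [-0.707, 0.707, 0.001, -0.001]
contact_force: [-0.6, -0.5, 1.0]
gripper_width: 85.3
grasp_force: 0.0
```

>>> arm_command(
  rows=[
    [[0,0,0],[0,0,0]],
    [[0,0,0],[0,0,0]],
    [[0,0,0],[0,0,0]],
    [[0,0,0],[0,0,0]],
    [[0,0,0],[0,0,0]],
  ],
  grip=0,
)

```text
clock: 2.6
position: [568.0, -132.5, 98.4]
ee_rot: [0.707, -0.707, 0.001, -0.0]
contact_force: [-0.7, 0.3, 4.4]
gripper_width: 23.7
grasp_force: 59.0
```

>>> arm_command(
  rows=[
    [[0,0,0],[0,0,0]],
    [[0,0,0],[0,0,0]],
    [[0,0,0],[0,0,0]],
  ],
)

```text
clock: 2.9
position: [568.0, -132.5, 98.3]
ee_rot: [0.707, -0.707, 0.001, -0.0]
contact_force: [-0.2, 1.0, 6.0]
gripper_width: 24.1
grasp_force: 59.1
```

>>> arm_command(
  rows=[
    [[0,0,-0.06],[0,0,0]],
    [[0,0,-0.16],[0,0,0]],
    [[0,0,-0.24],[0,0,0]],
    [[-0.1,0,-0.24],[0,0,0]],
    [[-0.26,0,-0.24],[0,0,0]],
  ],
)

```text
clock: 3.4
position: [567.2, -68.1, 157.3]
ee_rot: [-0.706, 0.709, 0.0, 0.0]
contact_force: [0.7, 1.0, -2.8]
gripper_width: 24.0
grasp_force: 59.0
```

```bash
python3 - <<'E'
from h import *
im,P=cloud("wrist"); cv2.imwrite("pics/w1.png",im); w,wh=masks(im)
print("rim",rect(band(P,wh,(567,-132),85,67,77)))
print("lidplate",rect(band(P,w,arm.read_state()["position"],75,80,170)), arm.read_state()["position"])
E
```

```text
rim ([567.1, -131.8, 92.0, 91.8, 53.3], 3180, 71.0)
lidplate ([566.7, -70.1, 99.0, 103.3, 53.3], 15659, 151.2) [567.23456923 -62.73868111 156.87604235]
```

View pics/w1.png

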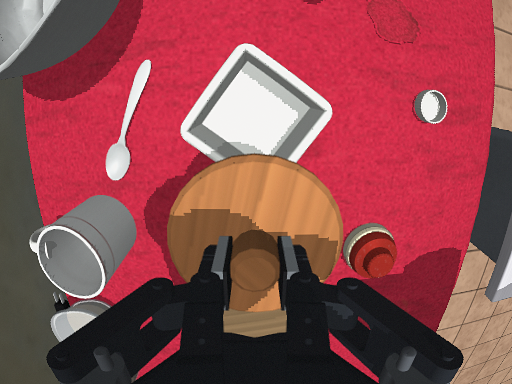

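The picture shows the round lid held level in the gripper, and the open square canister at (255,105). Its rim fit gives centre (567,-132) and yaw 53.3°.

>>> arm_command(
  rows=[
    [[-0.2,0,0],[0,0,0]],
    [[-0.4,0,0],[0,0,0]],
    [[-0.56,-0.01,0.1],[0,0,0]],
    [[-0.62,-0.01,0.25],[0,0,0]],
    [[-0.62,-0.01,0.36],[0,0,0]],
  ],
)

```text
clock: 3.95
position: [568.9, 89.8, 65.0]
ee_rot: [0.708, -0.706, -0.001, 0.001]
contact_force: [-0.4, -0.9, -1.8]
gripper_width: 23.7
grasp_force: 59.0
```

>>> arm_command(
  rows=[
    [[0,0,0.05],[0,0,0]],
    [[0,0,0.085],[0,0,0]],
    [[0,0,0.1],[0,0,0]],
    [[0,0,0.104],[0,0,0]],
    [[0,0,0.104],[0,0,0]],
  ],
)

```text
clock: 4.45
position: [570.7, 87.4, 42.3]
ee_rot: [-0.707, 0.707, -0.0, 0.001]
contact_force: [-0.3, -0.0, -0.8]
gripper_width: 24.0
grasp_force: 59.0
```

>>> arm_command(
  rows=[
    [[0,0,0.006],[0,0,0]],
    [[0,0,0.012],[0,0,0]],
    [[0,0,0.012],[0,0,0]],
  ],
)

```text
clock: 4.75
position: [570.8, 87.6, 40.3]
ee_rot: [0.707, -0.707, 0.001, -0.001]
contact_force: [-1.6, -0.2, 6.8]
gripper_width: 24.2
grasp_force: 59.6
```

>>> arm_command(
  rows=[
    [[0,0,0],[0,0,0]],
    [[0,0,0],[0,0,0]],
    [[0,0,0],[0,0,0]],
    [[0,0,-0.1],[0,0,0]],
    [[0,0,-0.25],[0,0,0]],
  ],
  grip=1,
)

```text
clock: 5.25
position: [568.2, 86.8, 99.0]
ee_rot: [-0.707, 0.707, 0.001, -0.003]
contact_force: [0.1, 0.6, 0.1]
gripper_width: 85.2
grasp_force: 0.0
```

>>> arm_command(
  rows=[
    [[0,0,-0.2],[0,0,0]],
    [[0,0,-0.4],[0,0,0]],
    [[0.2,0.08,-0.5],[0,0,0]],
    [[0.38,0.16,-0.5],[0,0,0]],
    [[0.56,0.24,-0.5],[0,0,0]],
  ],
)

```text
clock: 5.75
position: [512.6, -46.9, 227.0]
ee_rot: [0.708, -0.707, 0.001, -0.001]
contact_force: [-0.0, -0.9, -0.3]
gripper_width: 85.4
grasp_force: 0.0
```

>>> arm_command(
  rows=[
    [[0.2,0.04,0],[0,0,0]],
    [[0.38,0.08,0],[0,0,0]],
    [[0.56,0.12,0],[0,0,0]],
    [[0.75,0.16,0],[0,0,0]],
    [[0.75,0.16,0],[0,0,0]],
  ],
)

```text
clock: 6.25
position: [471.2, -237.8, 225.4]
ee_rot: [-0.705, 0.71, 0.0, -0.0]
contact_force: [-0.3, 0.4, -0.4]
gripper_width: 85.6
grasp_force: 0.0
```

```bash
python3 - <<'E'
from h import *
im,P=cloud("wrist"); cv2.imwrite("pics/w2.png",im); w,wh=masks(im);c=(470,-322)
print("plate",rect(band(P,w,c,70,78,88)),"grip",rect(band(P,w,c,70,107,115)),"rim",rect(band(P,wh,c,90,58,66)),arm.read_state()["position"])
E
```

```text
plate ([474.3, -321.8, 83.3, 83.5, 43.1], 6457, 82.3) grip ([474.2, -321.6, 26.4, 25.8, 44.6], 866, 110.1) rim ([474.7, -320.2, 135.5, 65.4, 44.1], 1227, 61.0) [ 471.78330633 -235.85065211  225.34295725]
```

View pics/w2.png

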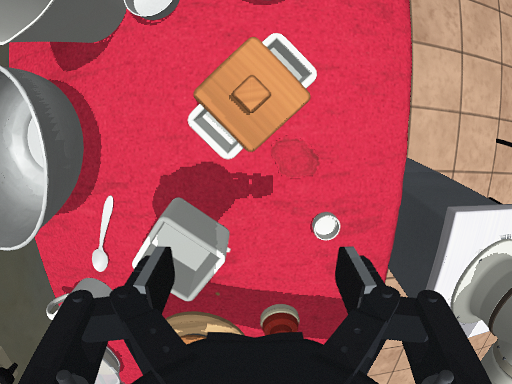

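The lid sits at (474.3,-321.7), yaw 43.5°, on the oblong canister (474.7,-320.5), long axis 44°. Image positions are (252,95) for the lid, with rim ends at (290,60) and (215,135).

>>> arm_command(
  rows=[
    [[0.1,0,0],[0,0,0.046]],
    [[0.2,-0.01,0.1],[0,0,0.092]],
    [[0.3,-0.017,0.2],[0,0,0.138]],
    [[0.329,-0.017,0.3],[0,0,0.184]],
    [[0.329,-0.017,0.35],[0,0,0.23]],
  ],
)

```text
clock: 6.8
position: [476.3, -315.2, 135.4]
ee_rot: [-0.409, 0.913, 0.002, -0.001]
contact_force: [0.9, 0.0, 0.0]
gripper_width: 85.5
grasp_force: 0.0
```

>>> arm_command(
  rows=[
    [[0,0,0],[0,0,0.0283]],
    [[0,0,0.1],[0,0,0.0283]],
    [[0,0,0.16],[0,0,0.0283]],
    [[0,0,0.2],[0,0,0.0283]],
    [[0,0,0.2],[0,0,0.0283]],
  ],
)

```text
clock: 7.3
position: [476.7, -314.6, 86.8]
ee_rot: [-0.371, 0.929, 0.001, -0.001]
contact_force: [-0.8, -0.3, 0.8]
gripper_width: 85.3
grasp_force: 0.0
```

>>> arm_command(
  rows=[
    [[0.0265,-0.014,-0.005],[0,0,0]],
    [[0.0265,-0.014,-0.005],[0,0,0]],
  ],
)

```text
clock: 7.5
position: [475.5, -323.6, 90.7]
ee_rot: [-0.371, 0.929, -0.001, 0.001]
contact_force: [1.0, 0.2, 0.5]
gripper_width: 85.4
grasp_force: 0.0
```

>>> arm_command(
  rows=[
    [[0,0,0],[0,0,0]],
    [[0,0,0],[0,0,0]],
    [[0,0,0],[0,0,0]],
    [[0,0,0],[0,0,0]],
    [[0,0,0],[0,0,0]],
  ],
  grip=0,
)

```text
clock: 8.0
position: [475.0, -322.9, 89.9]
ee_rot: [-0.371, 0.929, -0.0, 0.0]
contact_force: [0.2, -0.1, 2.6]
gripper_width: 24.9
grasp_force: 60.0
```

>>> arm_command(
  rows=[
    [[0,0,-0.06],[0,0,0]],
    [[0,0,-0.16],[0,0,0]],
    [[0,0,-0.3],[0,0,0]],
    [[0,0,-0.4],[0,0,0]],
    [[0,0,-0.4],[0,0,0]],
  ],
)

```text
clock: 8.5
position: [476.7, -323.8, 193.4]
ee_rot: [-0.371, 0.929, -0.003, 0.003]
contact_force: [0.1, -0.1, -1.0]
gripper_width: 24.8
grasp_force: 59.5
```

```bash
cat >> h.py <<'E'
def held(n="wrist"):
    im,P=cloud(n); w,wh=masks(im); s=arm.read_state(); t=s["position"]
    p=band(P,w,t,95,t[2]-12,t[2]-3); print("held",rect(p),"tcp",np.round(t,1),np.round(s["ee_rot"],3)); return im,P,w,wh
E
python3 - <<'E'
from h import *
im,P,w,wh=held(); cv2.imwrite("pics/w3.png",im)
print("rim",rect(band(P,wh,(474.5,-320.5),80,57,66)))
E
```

```text
held ([476.5, -325.0, 82.4, 84.1, 43.8], 11059, 185.8) tcp [ 475.4 -322.9  190.9] [-0.371  0.929 -0.001  0.001]
rim ([445.9, -348.2, 55.5, 65.9, 43.8], 1379, 61.1)
```

View pics/w3.png

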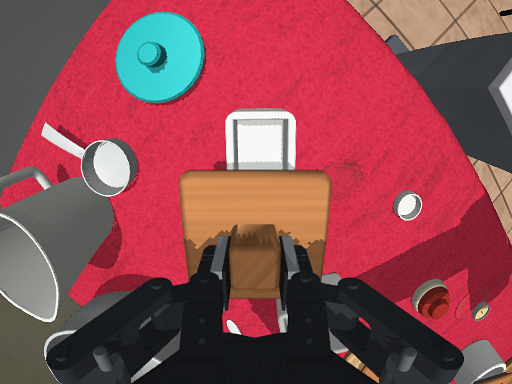

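The square lid is held level at (255,230), and the oblong canister mouth shows behind it at (260,140).

>>> arm_command(
  rows=[
    [[-0.15,0.06,0],[0,0,-0.027]],
    [[-0.33,0.125,0],[0,0,-0.054]],
    [[-0.5,0.19,0],[0,0,-0.054]],
    [[-0.67,0.255,0],[0,0,-0.054]],
    [[-0.79,0.3,0],[0,0,-0.054]],
  ],
)

```text
clock: 9.05
position: [566.1, -129.9, 187.2]
ee_rot: [-0.449, 0.894, 0.001, -0.001]
contact_force: [-0.1, -1.2, -1.4]
gripper_width: 24.7
grasp_force: 59.4
```

>>> arm_command(
  rows=[
    [[0,0,0.08],[0,0,0]],
    [[0,0,0.16],[0,0,0]],
    [[0,0,0.24],[0,0,0]],
    [[0,0,0.26],[0,0,0]],
    [[0,0,0.26],[0,0,0]],
  ],
)

```text
clock: 9.55
position: [565.0, -132.5, 122.5]
ee_rot: [-0.448, 0.894, 0.001, -0.002]
contact_force: [-0.3, -0.1, -0.9]
gripper_width: 24.5
grasp_force: 59.4
```

```bash
python3 - <<'E'
from h import *
im,P,w,wh=held()
p=band(P,wh,(567.1,-131.8),70,68,76); print("rim",rect(p))
im,P=cloud("scene"); cv2.imwrite("pics/s1.png",cv2.resize(im[150:270,180:340],None,fx=4,fy=4))
w,wh=masks(im); t=arm.read_state()["position"];print(rect(band(P,w,t,80,t[2]-12,t[2]-2)),rect(band(P,w,t,80,t[2]+15,t[2]+25)),t)
E
```

```text
held ([564.9, -134.0, 82.3, 83.6, 53.1], 10990, 115.0) tcp [ 566.  -132.6  123.9] [-0.448  0.894  0.    -0.001]
rim ([542.7, -164.0, 12.4, 90.5, 53.1], 1540, 71.1)
([562.2, -135.4, 81.3, 84.0, 52.4], 322, 117.7) ([564.0, -136.5, 32.4, 22.5, 38.9], 44, 144.6) [ 566.62673918 -132.6159623   124.72614503]
```

>>> arm_command(
  rows=[
    [[-0.006,0,0.04],[0,0,0]],
    [[-0.006,0,0.08],[0,0,0]],
    [[-0.006,0,0.1],[0,0,0]],
    [[-0.006,0,0.115],[0,0,0]],
    [[-0.006,0,0.125],[0,0,0]],
  ],
)

```text
clock: 10.15
position: [567.1, -131.3, 92.8]
ee_rot: [-0.448, 0.894, 0.0, -0.0]
contact_force: [0.4, -0.4, -1.3]
gripper_width: 24.7
grasp_force: 59.4
```

>>> arm_command(
  rows=[
    [[0,0,0.01],[0,0,0]],
    [[0,0,0.018],[0,0,0]],
    [[0,0,0.018],[0,0,0]],
  ],
)

```text
clock: 10.45
position: [567.1, -131.3, 88.6]
ee_rot: [-0.448, 0.894, 0.0, -0.0]
contact_force: [0.6, 0.4, -0.8]
gripper_width: 24.9
grasp_force: 59.4
```

Nearly home with no contact yet; a touch further.

>>> arm_command(
  rows=[
    [[0,0,0.005],[0,0,0]],
    [[0,0,0.01],[0,0,0]],
    [[0,0,0.01],[0,0,0]],
  ],
)

```text
clock: 10.75
position: [567.5, -131.3, 87.9]
ee_rot: [-0.448, 0.894, -0.0, 0.0]
contact_force: [-1.7, 0.4, 5.7]
gripper_width: 25.0
grasp_force: 60.4
```

>>> arm_command(
  rows=[
    [[0,0,0],[0,0,0]],
    [[0,0,0],[0,0,0]],
    [[0,0,0],[0,0,0]],
    [[0,0,-0.12],[0,0,0]],
    [[0,0,-0.28],[0,0,0]],
  ],
  grip=1,
)

```text
clock: 11.25
position: [565.6, -131.3, 154.6]
ee_rot: [-0.448, 0.894, 0.001, -0.003]
contact_force: [-0.0, -0.1, 0.3]
gripper_width: 85.4
grasp_force: 0.0
```

>>> arm_command(
  rows=[
    [[0,0,-0.1],[0,0,0]],
    [[-0.1,0.13,-0.2],[0,0,0]],
    [[-0.21,0.265,-0.2],[0,0,0]],
    [[-0.32,0.4,-0.2],[0,0,0]],
    [[-0.43,0.54,-0.2],[0,0,0]],
  ],
)

```text
clock: 11.75
position: [523.0, 37.0, 206.5]
ee_rot: [-0.448, 0.894, -0.0, 0.0]
contact_force: [0.3, 0.1, 0.4]
gripper_width: 85.4
grasp_force: 0.0
```

>>> arm_command(
  rows=[
    [[-0.1,0.14,0],[0,0,-0.045]],
    [[-0.21,0.28,0],[0,0,-0.09]],
    [[-0.32,0.42,0],[0,0,-0.135]],
    [[-0.43,0.56,0],[0,0,-0.18]],
    [[-0.54,0.7,0],[0,0,-0.225]],
  ],
)

```text
clock: 12.25
position: [463.3, 250.2, 206.3]
ee_rot: [0.732, -0.682, 0.0, -0.0]
contact_force: [0.6, -0.5, -0.1]
gripper_width: 85.2
grasp_force: 0.0
```

```bash
python3 - <<'E'
from h import *
im,P=cloud("wrist"); cv2.imwrite("pics/w4.png",im); w,wh=masks(im);c=(449,311)
print("plate",rect(band(P,w,c,80,100,111)),"grip",rect(band(P,w,c,70,130,138)),"rim",rect(band(P,wh,c,90,80,90)))
c=(567,-132);print("sq",rect(band(P,w,c,80,76,86)))
s=arm.read_state();print(s["position"],s["ee_rot"])
E
```

```text
plate ([449.8, 312.3, 58.3, 128.1, 36.4], 5039, 105.3) grip ([449.6, 312.6, 18.7, 70.0, 36.6], 1352, 133.1) rim ([449.1, 314.7, 110.0, 93.8, 43.1], 1302, 84.1)
sq (None, 0)
[463.01316417 255.39065057 206.34189492] [ 7.34856569e-01 -6.78220671e-01 -1.56615432e-04 -1.58736582e-03]
```

View pics/w4.png

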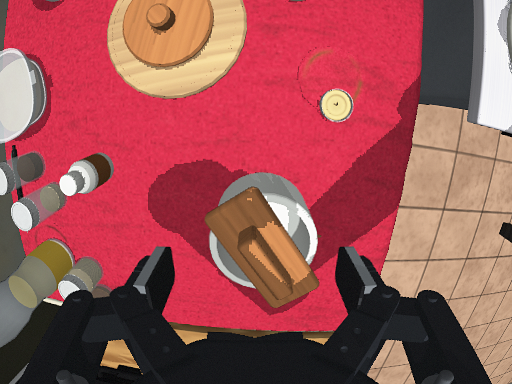

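The view shows the oblong lid across the round canister at (262,245), and the round lid lying safely on the board at (170,25).

>>> arm_command(
  rows=[
    [[-0.1,0.02,0],[0,0,-0.046]],
    [[-0.2,0.03,0],[0,0,-0.092]],
    [[-0.232,0.035,0],[0,0,-0.138]],
    [[-0.232,0.035,0.05],[0,0,-0.177]],
    [[-0.232,0.035,0.15],[0,0,-0.177]],
  ],
)

```text
clock: 12.8
position: [452.6, 307.4, 170.1]
ee_rot: [0.89, -0.456, 0.001, -0.002]
contact_force: [0.8, 0.6, 0.6]
gripper_width: 85.3
grasp_force: 0.0
```

>>> arm_command(
  rows=[
    [[0,0,0.08],[0,0,0]],
    [[0,0,0.14],[0,0,0]],
    [[0,0,0.14],[0,0,0]],
  ],
)

```text
clock: 13.1
position: [450.5, 304.6, 131.4]
ee_rot: [0.889, -0.457, -0.001, 0.003]
contact_force: [-0.4, 0.0, -0.0]
gripper_width: 85.3
grasp_force: 0.0
```

>>> arm_command(
  rows=[
    [[-0.027,-0.0155,0.02],[0,0,-0.005]],
    [[-0.027,-0.0155,0.06],[0,0,-0.005]],
    [[-0.027,-0.0155,0.081],[0,0,-0.005]],
    [[-0.027,-0.0155,0.081],[0,0,-0.005]],
  ],
)

```text
clock: 13.5
position: [450.4, 313.3, 112.7]
ee_rot: [0.893, -0.45, -0.0, 0.001]
contact_force: [-0.5, -0.8, -0.1]
gripper_width: 85.3
grasp_force: 0.0
```

>>> arm_command(
  rows=[
    [[0,0,0],[0,0,0]],
    [[0,0,0],[0,0,0]],
    [[0,0,0],[0,0,0]],
    [[0,0,0],[0,0,0]],
    [[0,0,0],[0,0,0]],
  ],
  grip=0,
)

```text
clock: 14.0
position: [451.0, 313.7, 113.9]
ee_rot: [0.893, -0.45, 0.0, -0.0]
contact_force: [-0.0, -0.2, -0.4]
gripper_width: 16.9
grasp_force: 58.7
```

>>> arm_command(
  rows=[
    [[0,0,-0.06],[0,0,0]],
    [[0,0,-0.16],[0,0,0]],
    [[0,0,-0.3],[0,0,0]],
    [[0,0,-0.4],[0,0,0]],
    [[0,0,-0.4],[0,0,0]],
  ],
)

```text
clock: 14.5
position: [452.4, 315.1, 217.6]
ee_rot: [0.893, -0.45, 0.001, -0.004]
contact_force: [0.7, 0.6, -1.4]
gripper_width: 16.5
grasp_force: 58.8
```

```bash
python3 - <<'E'
from h import *
im,P,w,wh=held(); cv2.imwrite("pics/w5.png",im)
p=band(P,wh,(449.5,313),75,80,89);print("rim",rect(p))
A=np.c_[2*p[:,:2],np.ones(len(p))]; 
hull=cv2.convexHull(p[:,:2].astype(np.float32))[:,0]
print("mec",cv2.minEnclosingCircle(hull),rect(p))
np.save("pics/rim.npy",p)
E
```

```text
held ([453.4, 314.4, 57.9, 126.0, 36.8], 9881, 209.0) tcp [451.2 314.2 215.1] [ 0.893 -0.45   0.    -0.002]
rim ([447.1, 278.4, 35.6, 104.5, 82.1], 534, 83.8)
mec ((449.55419921875, 296.05670166015625), 52.25297546386719) ([447.1, 278.4, 35.6, 104.5, 82.1], 534, 83.8)
```

View pics/w5.png

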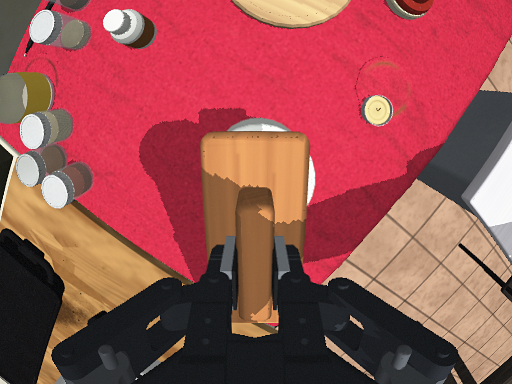

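>>> arm_command(
  rows=[
    [[0.12,0.06,0],[0,0,0]],
    [[0.26,0.132,0],[0,0,0]],
    [[0.4,0.203,0],[0,0,0]],
    [[0.54,0.274,0],[0,0,0]],
    [[0.68,0.345,0],[0,0,0]],
  ],
)

```text
clock: 15.05
position: [481.5, 123.8, 211.8]
ee_rot: [0.893, -0.45, -0.001, 0.001]
contact_force: [1.4, 0.5, -1.1]
gripper_width: 16.8
grasp_force: 58.8
```

>>> arm_command(
  rows=[
    [[0.14,0.071,0],[0,0,0]],
    [[0.27,0.137,0],[0,0,0]],
    [[0.41,0.208,0],[0,0,0]],
    [[0.54,0.274,0],[0,0,0]],
    [[0.68,0.345,0],[0,0,0]],
  ],
)

```text
clock: 15.55
position: [513.2, -63.7, 211.7]
ee_rot: [0.893, -0.45, -0.002, 0.001]
contact_force: [1.3, 1.1, -0.7]
gripper_width: 16.6
grasp_force: 58.8
```

>>> arm_command(
  rows=[
    [[0.14,0.071,0],[0,0,0.045]],
    [[0.27,0.137,0],[0,0,0.09]],
    [[0.41,0.208,0],[0,0,0.135]],
    [[0.54,0.274,0],[0,0,0.18]],
    [[0.68,0.345,0],[0,0,0.225]],
  ],
)

```text
clock: 16.05
position: [545.1, -251.4, 211.3]
ee_rot: [-0.68, 0.733, 0.002, -0.001]
contact_force: [0.0, 1.1, -1.3]
gripper_width: 16.5
grasp_force: 58.8
```

>>> arm_command(
  rows=[
    [[0,0,0],[0,0,0.045]],
    [[0,0,0],[0,0,0.09]],
    [[0,0,0],[0,0,0.135]],
    [[0,0,0],[0,0,0.18]],
    [[0,0,0],[0,0,0.225]],
  ],
)

```text
clock: 16.55
position: [545.0, -250.0, 211.2]
ee_rot: [-0.384, 0.923, 0.001, -0.002]
contact_force: [-1.0, -0.4, -0.7]
gripper_width: 16.7
grasp_force: 58.8
```

```bash
python3 - <<'E'
from h import *
im,P,w,wh=held(); cv2.imwrite("pics/w6.png",im)
p=band(P,wh,(474.5,-320.5),85,57,66);print("rim",rect(p))
E
```

```text
held ([545.5, -250.4, 126.3, 58.0, 45.6], 9871, 202.7) tcp [ 545.  -250.   211.2] [-0.382  0.924  0.001 -0.002]
rim ([469.1, -325.6, 119.5, 65.9, 44.3], 2255, 61.0)
```

View pics/w6.png

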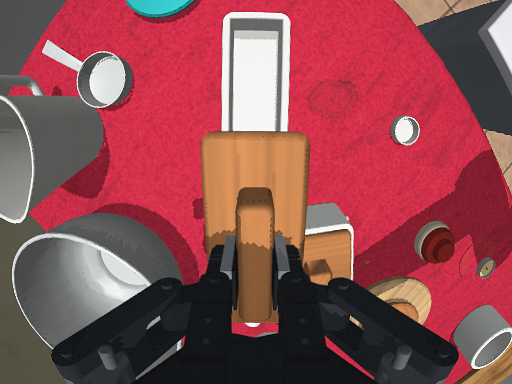

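The oblong lid is in hand, aligned with the open oblong canister (255,75); the square lid is seen seated at (330,245).

>>> arm_command(
  rows=[
    [[0.15,0,0],[0,0,0.006]],
    [[0.3,0,0],[0,0,0.006]],
    [[0.398,0.002,0.06],[0,0,0.006]],
    [[0.398,0.002,0.2],[0,0,0.006]],
    [[0.398,0.002,0.32],[0,0,0.006]],
  ],
)

```text
clock: 17.1
position: [474.2, -321.1, 131.4]
ee_rot: [-0.378, 0.926, 0.001, -0.0]
contact_force: [0.3, 0.0, -1.3]
gripper_width: 16.9
grasp_force: 58.8
```

>>> arm_command(
  rows=[
    [[0,0,0.05],[0,0,0]],
    [[0,0,0.085],[0,0,0]],
    [[0,0,0.085],[0,0,0]],
  ],
)

```text
clock: 17.4
position: [475.7, -320.6, 111.3]
ee_rot: [-0.378, 0.926, 0.001, -0.001]
contact_force: [-0.1, -0.3, -0.2]
gripper_width: 16.7
grasp_force: 58.8
```

```bash
python3 - <<'E'
from h import *
im,P,w,wh=held()
p=band(P,wh,(474.5,-320.5),85,57,66);print("rim",rect(p))
E
```

```text
held ([476.4, -321.1, 125.8, 57.3, 44.4], 9571, 102.8) tcp [ 476.4 -320.9  112.5] [-0.378  0.926 -0.    -0.   ]
rim ([429.4, -363.7, 12.3, 64.3, 41.6], 1183, 61.0)
```

>>> arm_command(
  rows=[
    [[0,0,0],[0,0,0]],
    [[0,0,0],[0,0,0]],
    [[0,0,0],[0,0,0]],
    [[0,0,0],[0,0,0]],
  ],
)

```text
clock: 17.85
position: [476.2, -320.9, 112.8]
ee_rot: [-0.378, 0.926, -0.0, 0.0]
contact_force: [-0.2, 0.0, -1.4]
gripper_width: 16.7
grasp_force: 58.8
```

```bash
python3 - <<'E'
from h import *
im,P,w,wh=held()
p=band(P,wh,(474.5,-320.5),85,57,66);print("rim",rect(p))
t=np.radians(44.2);R=np.array([[-np.cos(t),-np.sin(t)],[-np.sin(t),np.cos(t)]])
s=arm.read_state()["position"]
L=band(P,w,s,95,s[2]-14,s[2]-3)
for n,q in(("rim",p),("lid",L)):
    a=q[:,:2]@R.T; print(n,np.percentile(a,[.5,99.5],axis=0).round(1).tolist())
E
```

```text
held ([476.9, -321.4, 126.3, 57.7, 44.3], 9856, 104.3) tcp [ 476.1 -320.9  112.7] [-0.378  0.926 -0.     0.   ]
rim ([429.4, -363.5, 12.9, 65.2, 41.5], 1176, 61.0)
rim [[-60.5, -591.9], [-49.0, -528.5]]
lid [[-179.2, -591.4], [-55.0, -534.5]]
```

>>> arm_command(
  rows=[
    [[0.009,0.009,0.03],[0,0,0]],
    [[0.009,0.009,0.06],[0,0,0]],
    [[0.009,0.009,0.085],[0,0,0]],
    [[0.009,0.009,0.105],[0,0,0]],
    [[0.009,0.009,0.12],[0,0,0]],
  ],
)

```text
clock: 18.4
position: [472.5, -320.8, 81.4]
ee_rot: [-0.378, 0.926, 0.0, -0.0]
contact_force: [-0.3, 0.8, -0.8]
gripper_width: 16.6
grasp_force: 58.8
```

>>> arm_command(
  rows=[
    [[0,0,0.005],[0,0,0]],
    [[0,0,0.01],[0,0,0]],
    [[0,0,0.01],[0,0,0]],
  ],
)

```text
clock: 18.7
position: [472.8, -320.9, 79.8]
ee_rot: [-0.378, 0.926, -0.0, 0.0]
contact_force: [-0.2, -0.1, -1.5]
gripper_width: 16.7
grasp_force: 58.8
```

>>> arm_command(
  rows=[
    [[0,0,0.005],[0,0,0]],
    [[0,0,0.01],[0,0,0]],
    [[0,0,0.01],[0,0,0]],
  ],
)

```text
clock: 19.0
position: [473.1, -321.0, 78.8]
ee_rot: [-0.378, 0.926, -0.001, 0.0]
contact_force: [-2.7, 2.3, 6.6]
gripper_width: 16.5
grasp_force: 59.7
```

>>> arm_command(
  rows=[
    [[0,0,0],[0,0,0]],
    [[0,0,0],[0,0,0]],
    [[0,0,0],[0,0,0]],
    [[0,0,-0.12],[0,0,0]],
    [[0,0,-0.28],[0,0,0]],
  ],
  grip=1,
)

```text
clock: 19.5
position: [471.2, -320.3, 145.6]
ee_rot: [-0.378, 0.926, 0.002, -0.002]
contact_force: [-0.1, -0.5, 0.1]
gripper_width: 85.4
grasp_force: 0.0
```

>>> arm_command(
  rows=[
    [[0,0,-0.15],[0,0,0]],
    [[-0.15,0.095,-0.25],[0,0,0]],
    [[-0.31,0.195,-0.25],[0,0,0]],
    [[-0.46,0.29,-0.25],[0,0,0]],
    [[-0.6,0.378,-0.25],[0,0,0]],
  ],
)

```text
clock: 20.0
position: [513.9, -146.7, 210.1]
ee_rot: [-0.378, 0.926, -0.0, 0.0]
contact_force: [1.1, -0.4, -1.4]
gripper_width: 85.4
grasp_force: 0.0
```

>>> arm_command(
  rows=[
    [[-0.15,0.095,0],[0,0,0]],
    [[-0.31,0.195,0],[0,0,0]],
    [[-0.46,0.29,0],[0,0,0]],
    [[-0.6,0.378,0],[0,0,0]],
    [[-0.6,0.378,0],[0,0,0]],
  ],
)

```text
clock: 20.5
position: [556.0, 28.2, 209.4]
ee_rot: [-0.38, 0.925, 0.0, 0.0]
contact_force: [0.2, -0.8, -0.1]
gripper_width: 85.6
grasp_force: 0.0
```

```bash
python3 - <<'E'
from h import *
im,P=cloud("wrist"); cv2.imwrite("pics/w7.png",im); w,wh=masks(im)
c=(570.5,87.6);print("rnd",rect(band(P,w,c,75,30,40)),rect(band(P,w,c,75,58,67)))
s=arm.read_state();print(s["position"],s["ee_rot"])
im,P=cloud("scene"); w,wh=masks(im); cv2.imwrite("pics/s2.png",cv2.resize(im[90:300,60:340],None,fx=2.8,fy=2.8))
for c,z,n in(((475,-320),71,"obl"),((567,-132),81,"sq")):
    print(n,rect(band(P,w,c,80,z-4,z+5)))
c=(570.5,87.6);print("rnd",rect(band(P,w,c,75,58,67)))
p=band(P,wh,(449,313),75,80,90);print("rim",rect(p),cv2.minEnclosingCircle(cv2.convexHull(p[:,:2].astype(np.float32))))
E
```

```text
rnd ([571.6, 87.3, 103.5, 102.6, 32.2], 5067, 34.3) ([571.3, 87.6, 25.3, 25.2, 45.5], 416, 62.1)
[555.17380442  26.35785352 209.34781743] [-3.79638075e-01  9.25135072e-01  5.79738062e-05 -1.66125100e-04]
obl ([470.2, -322.0, 127.6, 56.4, 44.6], 451, 71.4)
sq ([564.9, -132.9, 87.0, 81.6, 53.3], 349, 81.7)
rnd ([567.5, 85.9, 25.1, 19.6, 81.8], 29, 62.8)
rim ([446.8, 311.6, 112.2, 108.4, 70.1], 177, 84.6) ((448.8028869628906, 311.7994079589844), 57.51205825805664)
```

View pics/s2.png

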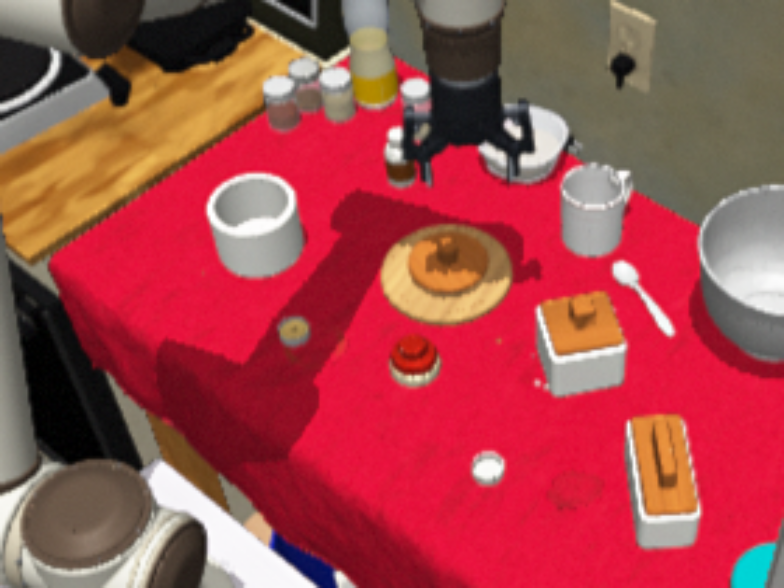

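The picture shows the square lid home at (582,330) and the oblong lid home at (665,465). The round lid is on the board at (448,262), and the round canister is open at (255,215).

>>> arm_command(
  rows=[
    [[-0.15,0.09,0],[0,0,0]],
    [[-0.217,0.128,0.1],[0,0,0]],
    [[-0.217,0.128,0.28],[0,0,0]],
    [[-0.217,0.128,0.45],[0,0,0]],
    [[-0.217,0.128,0.45],[0,0,0]],
  ],
)

```text
clock: 21.1
position: [566.6, 82.2, 91.5]
ee_rot: [-0.377, 0.926, 0.0, -0.007]
contact_force: [-0.8, 0.2, -0.9]
gripper_width: 85.6
grasp_force: 0.0
```

>>> arm_command(
  rows=[
    [[0,0,0.1],[0,0,0]],
    [[0,0,0.18],[0,0,0]],
    [[0,0,0.225],[0,0,0]],
    [[0,0,0.225],[0,0,0]],
    [[0,0,0.225],[0,0,0]],
  ],
)

```text
clock: 21.6
position: [572.3, 84.8, 42.5]
ee_rot: [-0.378, 0.926, -0.0, 0.001]
contact_force: [0.1, 0.3, -0.5]
gripper_width: 85.2
grasp_force: 0.0
```

>>> arm_command(
  rows=[
    [[-0.005,0.01,0.004],[0,0,0]],
    [[-0.005,0.01,0.004],[0,0,0]],
  ],
)

```text
clock: 21.8
position: [570.9, 88.0, 41.1]
ee_rot: [-0.378, 0.926, -0.0, 0.001]
contact_force: [0.1, 0.6, -0.9]
gripper_width: 85.4
grasp_force: 0.0
```

>>> arm_command(
  rows=[
    [[0,0,0],[0,0,0]],
    [[0,0,0],[0,0,0]],
    [[0,0,0],[0,0,0]],
    [[0,0,0],[0,0,0]],
    [[0,0,0],[0,0,0]],
  ],
  grip=0,
)

```text
clock: 22.3
position: [570.5, 87.7, 40.3]
ee_rot: [-0.378, 0.926, -0.0, 0.0]
contact_force: [0.3, -0.3, 2.9]
gripper_width: 24.0
grasp_force: 59.3
```

>>> arm_command(
  rows=[
    [[0,0,-0.06],[0,0,0]],
    [[0,0,-0.2],[0,0,0]],
    [[0,0,-0.38],[0,0,0]],
    [[0,0,-0.56],[0,0,0]],
    [[0,0,-0.64],[0,0,0]],
  ],
)

```text
clock: 22.8
position: [572.0, 88.0, 204.6]
ee_rot: [-0.378, 0.926, -0.0, 0.004]
contact_force: [1.2, 0.7, -0.9]
gripper_width: 24.1
grasp_force: 59.0
```

>>> arm_command(
  rows=[
    [[-0.09,0.15,0],[0,0,0]],
    [[-0.19,0.33,0],[0,0,0]],
    [[-0.29,0.5,0],[0,0,0]],
    [[-0.39,0.67,0],[0,0,0]],
    [[-0.48,0.83,0],[0,0,0]],
  ],
)

```text
clock: 23.3
position: [509.7, 321.6, 199.5]
ee_rot: [-0.378, 0.926, -0.0, -0.0]
contact_force: [0.3, 0.3, -1.0]
gripper_width: 24.0
grasp_force: 59.1
```

>>> arm_command(
  rows=[
    [[-0.085,0.15,0],[0,0,0]],
    [[-0.085,0.15,0],[0,0,0]],
    [[-0.085,0.15,0],[0,0,0]],
    [[-0.085,0.15,0],[0,0,0]],
  ],
)

```text
clock: 23.7
position: [499.6, 360.6, 199.5]
ee_rot: [-0.378, 0.926, -0.0, -0.001]
contact_force: [0.6, 0.2, -1.0]
gripper_width: 23.8
grasp_force: 59.3
```

```bash
cat >> h.py <<'E'
from scipy.optimize import least_squares
def circ(p,r,c0):
    q=cv2.convexHull(p[:,:2].astype(np.float32))[:,0]
    # keep only true outer-rim hull points
    for tol in (12,5,3):
        k=abs(np.hypot(*(q-c0).T)-r)<tol
        c0=least_squares(lambda c:np.hypot(*(q[k]-c).T)-r,c0,loss="soft_l1").x
    return c0.round(1),int(k.sum())
E
python3 - <<'E'
from h import *
im,P,w,wh=held(); cv2.imwrite("pics/w8.png",im)
t=arm.read_state()["position"]
p=band(P,wh,(449.5,313),72,80,89);print("rim",rect(p),circ(p,55.7,np.array([449.5,313.])))
L=band(P,w,t,75,t[2]-12,t[2]-1);print("lid",rect(L),circ(L,51.8,t[:2]))
E
```

```text
held ([500.5, 358.5, 99.6, 103.0, 80.2], 15066, 193.5) tcp [499.9 360.3 199.7] [-0.377  0.926 -0.    -0.   ]
rim ([446.7, 309.0, 97.6, 110.4, 43.4], 2579, 84.2) (array([451.1, 313.2]), 46)
lid ([500.5, 358.5, 99.6, 103.0, 80.2], 15106, 193.5) (array([500.8, 360.5]), 57)
```

View pics/w8.png

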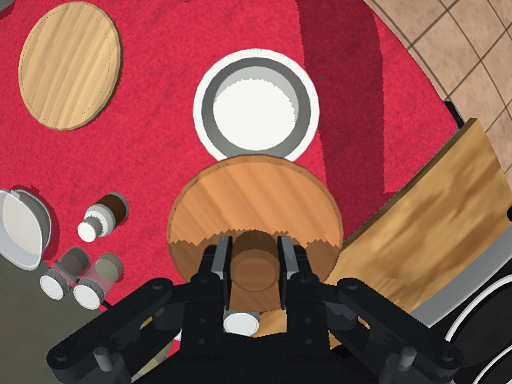

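The round canister is at (257,105) px, beyond the held round lid at (255,230).

>>> arm_command(
  rows=[
    [[0.14,0.002,0],[0,0,0]],
    [[0.25,0.004,0],[0,0,0]],
    [[0.274,0.004,0.1],[0,0,0]],
    [[0.274,0.004,0.22],[0,0,0]],
    [[0.274,0.004,0.298],[0,0,0]],
  ],
)

```text
clock: 24.25
position: [449.7, 312.0, 124.4]
ee_rot: [-0.377, 0.926, -0.0, -0.001]
contact_force: [-0.2, 0.3, -1.2]
gripper_width: 24.0
grasp_force: 59.3
```

>>> arm_command(
  rows=[
    [[0,0,0],[0,0,0]],
    [[0,0,0],[0,0,0]],
    [[0,0,0],[0,0,0]],
  ],
)

```text
clock: 24.55
position: [451.2, 314.6, 127.1]
ee_rot: [-0.378, 0.926, 0.001, 0.001]
contact_force: [-0.9, -0.6, -1.0]
gripper_width: 23.9
grasp_force: 59.2
```

```bash
python3 - <<'E'
from h import *
im,P,w,wh=held()
t=arm.read_state()["position"]
p=band(P,wh,(451.1,313.3),72,80,89);print("rim",rect(p),circ(p,55.7,np.array([451.1,313.3])))
L=band(P,w,t,75,t[2]-12,t[2]-1);print("lid",rect(L),circ(L,51.8,t[:2]))
E
```

```text
held ([451.9, 312.6, 99.6, 102.6, 79.7], 15019, 121.1) tcp [451.1 314.7 127.1] [-0.378  0.926  0.001  0.001]
rim ([425.8, 288.8, 41.8, 106.7, 44.4], 2214, 84.1) (array([450.9, 313.3]), 30)
lid ([451.9, 312.6, 99.6, 102.6, 79.7], 15053, 121.1) (array([452.4, 314.3]), 56)
```

>>> arm_command(
  rows=[
    [[0.007,0.001,0.03],[0,0,0]],
    [[0.007,0.001,0.055],[0,0,0]],
    [[0.007,0.001,0.075],[0,0,0]],
    [[0.007,0.001,0.095],[0,0,0]],
    [[0.007,0.001,0.102],[0,0,0]],
  ],
)

```text
clock: 25.1
position: [449.4, 313.3, 100.0]
ee_rot: [-0.378, 0.926, -0.0, 0.0]
contact_force: [1.4, -3.3, 5.2]
gripper_width: 24.0
grasp_force: 59.5
```

>>> arm_command(
  rows=[
    [[0,0,0.004],[0,0,0]],
    [[0,0,0.008],[0,0,0]],
    [[0,0,0.008],[0,0,0]],
  ],
)

```text
clock: 25.4
position: [449.5, 313.3, 99.6]
ee_rot: [-0.378, 0.926, -0.0, 0.001]
contact_force: [0.4, -3.3, 7.2]
gripper_width: 24.3
grasp_force: 60.1
```

Seated at the expected height. Release and rise.

>>> arm_command(
  rows=[
    [[0,0,0],[0,0,0]],
    [[0,0,0],[0,0,0]],
    [[0,0,0],[0,0,0]],
    [[0,0,-0.12],[0,0,0]],
    [[0,0,-0.28],[0,0,0]],
  ],
  grip=1,
)

```text
clock: 25.9
position: [447.4, 312.1, 166.3]
ee_rot: [-0.378, 0.926, -0.001, -0.003]
contact_force: [0.9, 0.7, 0.4]
gripper_width: 85.0
grasp_force: 0.0
```

>>> arm_command(
  rows=[
    [[0,0,-0.15],[0,0,0]],
    [[0,0,-0.3],[0,0,0]],
    [[-0.15,0,-0.3],[0,0,0]],
    [[-0.25,0,-0.3],[0,0,0]],
    [[-0.25,0,-0.3],[0,0,0]],
  ],
)

```text
clock: 26.4
position: [494.6, 358.6, 241.9]
ee_rot: [-0.378, 0.926, 0.0, -0.0]
contact_force: [0.3, -1.1, -0.3]
gripper_width: 85.5
grasp_force: 0.0
```

```bash
python3 - <<'E'
from h import *
im,P=cloud("wrist"); w,wh=masks(im)
c=(450,313);print("rnd w",rect(band(P,w,c,75,88,100)),rect(band(P,w,c,75,115,140)),"rim",rect(band(P,wh,c,75,80,90)))
im,P=cloud("scene"); w,wh=masks(im); cv2.imwrite("pics/s3.png",cv2.resize(im[90:300,60:340],None,fx=2.8,fy=2.8))
for c,z,n in(((475,-320),71,"obl"),((567,-132),81,"sq"),((450,313),94,"rnd")):
    q=band(P,w,c,80,z-5,z+5); A=np.c_[q[:,:2]-q[:,:2].mean(0),np.ones(len(q))]; f=np.linalg.lstsq(A,q[:,2],rcond=None)[0]
    print(n,rect(q),"tilt",f[:2].round(3),"rim",rect(band(P,wh,c,90,z-14,z-3)))
E
```

```text
rnd w ([450.8, 313.0, 102.2, 102.2, 89.7], 7749, 94.0) ([451.1, 313.5, 25.3, 25.2, 89.4], 657, 121.6) rim ([450.5, 313.5, 109.5, 110.2, 42.4], 590, 83.6)
obl ([470.8, -322.2, 129.8, 56.9, 45.4], 462, 71.5) tilt [ 0.003 -0.01 ] rim ([468.1, -323.5, 129.4, 65.3, 44.1], 125, 61.9)
sq ([564.7, -133.4, 85.3, 82.9, 54.8], 370, 81.6) tilt [0.013 0.003] rim ([535.8, -136.7, 61.0, 118.8, 8.5], 93, 71.4)
rnd ([446.9, 312.9, 99.4, 102.3, 1.0], 369, 95.4) tilt [0.004 0.007] rim ([433.5, 291.9, 63.7, 109.3, 55.8], 87, 84.3)
```

View pics/s3.png

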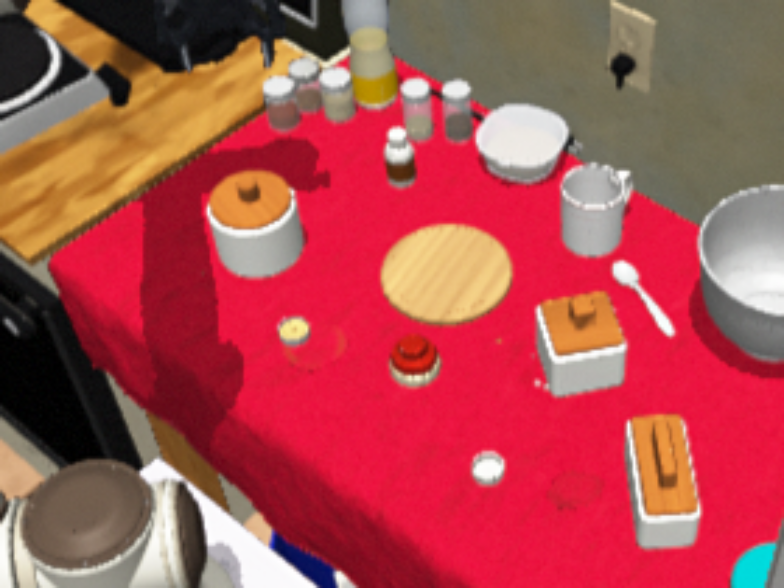

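All three lids sit level on their own canisters (250,195), (582,325) and (665,465). The mug, bottle and timer are where they were, and the gripper is clear.

```bash
python3 -c "
from bench import arm
print(arm.job_done())"
```

```text
the job is handed in; nothing more can be done
None
```

All three lids are on the canisters of their own shape, level and at seated height in the last camera check, and the job is handed in at about 26 s of the 120 s limit; the hand-in call did not report a verdict.

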